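# Fetch the unfinished lotus bud from behind the finished finials

## Task

The small unfinished lotus bud is hemmed in behind three tall finished finials on the plywood stand. First stand all three finials upright on the sheet of newsprint, then take the bud and stand it upright in the middle of the black rubber disc on the carving block, and only then put each finial back, upright and centred, on the dark base plate that has the same outline as its foot (round, square or six-sided). Leave the little wax jar on the stand where it is, never let a finial topple, and let go of everything.

Things in the scene. Friction and masses are not known exactly. Their poses are not given: they have to be found in the camera images.
- finial_ball: finished finial, pale wood, upright; origin at the centre of its underside, z up its axis. Neck: plain round column 30 mm across, 62 to 107 mm above the underside; grip it at 85 mm. Round foot 52 mm across, a bulge 42 mm across below the neck, a ball of 34 mm on top; 130 mm tall. About 120 g. Starts on the round base plate.
- finial_spire: finished finial, pale wood, upright; origin at the centre of its underside, z up its axis. Neck: plain round column 30 mm across, 62 to 107 mm above the underside; grip it at 85 mm. Square foot 50 x 50 mm (sides along its x and y), a square 38 mm block below the neck, a pointed cone on top; 130 mm tall. About 120 g. Starts on the square base plate.
- finial_ringed: finished finial, pale wood, upright; origin at the centre of its underside, z up its axis. Neck: plain round column 30 mm across, 62 to 107 mm above the underside; grip it at 85 mm. Six-sided foot 50 mm across flats, three rings of 44 mm below the neck, a flat 38 mm disc with a small button on top; 121 mm tall. About 120 g. Starts on the six-sided base plate.
- bud: unfinished lotus bud, pale wood, 52 mm tall, pointed top, petalled belly 45 mm across (solid 42 mm cylinder under the petals, 12 to 32 mm up; grip at 28 mm), flat 34 mm foot, 50 g; origin at the centre of its underside, z up. Stands on the 12 mm thick stand, finials 75 to 105 mm away (centres) in front, left and right, too tall for a gripper's body to come down among them.
- pad_round: dark wood base plate, 10 mm thick, fixed on the stand; origin at the centre of its underside (its top is 10 mm higher). Its x axis points, within about 6 degrees, to the back of the stand where the bud is. Round, 74 mm across.
- pad_square: dark wood base plate, 10 mm thick, fixed on the stand; origin at the centre of its underside (its top is 10 mm higher). Its x axis points, within about 6 degrees, to the back of the stand where the bud is. Square, 72 x 72 mm.
- pad_hex: dark wood base plate, 10 mm thick, fixed on the stand; origin at the centre of its underside (its top is 10 mm higher). Its x axis points, within about 6 degrees, to the back of the stand where the bud is. Six-sided, 72 mm across flats.
- newsprint: sheet of newsprint lying fixed on the bench to one side of the stand (left or right), 280 mm along its x by 160 mm along its y, 2 mm thick; origin at the centre of its underside. Room for the three finials in a row along x, 75 mm apart.
- carving_block: fixed wooden carving block on the other side of the stand, 130 x 130 x 45 mm, with a black rubber disc 64 mm across and 3 mm thick in the middle of its top; origin at the centre of its underside, so the disc's top is 48 mm above the origin.
- wax_jar: little amber glass jar with a steel cap, 36 mm across, 45 mm tall, loose, standing on the stand's back corner 90 to 130 mm from the bud; origin at the centre of its underside. Not to be disturbed.
There are look-alikes about, which are no part of the job. What is shaped like the bud but yellow is not meant.

How it is judged (in metres and radians):
On the way, in this order (a step that is already met when the one before it is completed fails the run):
1. all three finials stand upright and released on the newsprint, the bud still at its place on the stand (x of finial_ball in the frame of newsprint between -0.13 and 0.13 m and y of finial_ball in the frame of newsprint between -0.072 and 0.072 m and z of finial_ball in the frame of newsprint between -0.003 and 0.008 m and contact force between the fingers and finial_ball below 0.1 N and linear speed of each of finial_ball, finial_spire, finial_ringed below 0.02 m/s and angular speed of each of finial_ball, finial_spire, finial_ringed below 0.2 rad/s and angle between each of finial_ball, finial_spire, finial_ringed's own z axis and vertical below 0.1 rad and x of finial_spire in the frame of newsprint between -0.13 and 0.13 m and y of finial_spire in the frame of newsprint between -0.072 and 0.072 m and z of finial_spire in the frame of newsprint between -0.003 and 0.008 m and contact force between the fingers and finial_spire below 0.1 N and x of finial_ringed in the frame of newsprint between -0.13 and 0.13 m and y of finial_ringed in the frame of newsprint between -0.072 and 0.072 m and z of finial_ringed in the frame of newsprint between -0.003 and 0.008 m and contact force between the fingers and finial_ringed below 0.1 N and distance of bud from where it was at the start of the episode below 0.03 m), for 0.2 s.
2. the bud stands released and upright on the rubber disc while the three finials are still on the newsprint (horizontal distance between bud and carving_block below 0.015 m and z of bud in the frame of carving_block between 0.043 and 0.054 m and contact force between the fingers and bud below 0.1 N and linear speed of each of bud, finial_ball, finial_spire, finial_ringed below 0.02 m/s and angular speed of each of bud, finial_ball, finial_spire, finial_ringed below 0.2 rad/s and angle between each of bud, finial_ball, finial_spire, finial_ringed's own z axis and vertical below 0.1 rad and x of finial_ball in the frame of newsprint between -0.13 and 0.13 m and y of finial_ball in the frame of newsprint between -0.072 and 0.072 m and z of finial_ball in the frame of newsprint between -0.003 and 0.008 m and contact force between the fingers and finial_ball below 0.1 N and x of finial_spire in the frame of newsprint between -0.13 and 0.13 m and y of finial_spire in the frame of newsprint between -0.072 and 0.072 m and z of finial_spire in the frame of newsprint between -0.003 and 0.008 m and contact force between the fingers and finial_spire below 0.1 N and x of finial_ringed in the frame of newsprint between -0.13 and 0.13 m and y of finial_ringed in the frame of newsprint between -0.072 and 0.072 m and z of finial_ringed in the frame of newsprint between -0.003 and 0.008 m and contact force between the fingers and finial_ringed below 0.1 N), for 0.2 s.
At the end, for the whole second after the job is handed in: Bud upright within 15 mm of the middle of the rubber disc; each finial upright within 13 mm of the centre of the base plate with its foot's outline (ball: round, spire: square, ringed: six-sided); wax jar within 20 mm of its start, upright; all released and at rest (horizontal distance between bud and carving_block below 0.015 m and z of bud in the frame of carving_block between 0.043 and 0.054 m and contact force between the fingers and bud below 0.1 N and linear speed of each of bud, finial_ball, finial_spire, finial_ringed below 0.02 m/s and angular speed of each of bud, finial_ball, finial_spire, finial_ringed below 0.2 rad/s and angle between each of bud, finial_ball, finial_spire, finial_ringed, wax_jar's own z axis and vertical below 0.1 rad and horizontal distance between finial_ball and pad_round below 0.013 m and z of finial_ball in the frame of pad_round between 0.006 and 0.015 m and contact force between the fingers and finial_ball below 0.1 N and horizontal distance between finial_spire and pad_square below 0.013 m and z of finial_spire in the frame of pad_square between 0.006 and 0.015 m and contact force between the fingers and finial_spire below 0.1 N and horizontal distance between finial_ringed and pad_hex below 0.013 m and z of finial_ringed in the frame of pad_hex between 0.006 and 0.015 m and contact force between the fingers and finial_ringed below 0.1 N and distance of wax_jar from where it was at the start of the episode below 0.02 m); the robot touches nothing.
It fails at once if the wax jar is pushed more than 20 mm or tipped (distance of wax_jar from where it was at the start of the episode above 0.02 m or angle between wax_jar's own z axis and vertical above 0.4 rad).
It fails at once if a finial topples (leans more than about 35 degrees) (angle between any of finial_ball, finial_spire, finial_ringed's own z axis and vertical above 0.6 rad).
It also fails if it takes over 136 s, if anything falls off the work surface, if the arm or the gripper's body presses on something with over 40 N, if the wrist force passes 120 N, or if a joint passes its speed limit or range.

## Robot

A 6-joint arm with a two-finger parallel gripper is mounted at the origin on the work surface. World frame = base frame: x ahead of the robot, y to its left, z up, the work surface at z = 0. Lengths are in mm, angles in rad, forces in N, time in s.
With the tool pointing down it reaches from about 300 to 775 mm from the base axis. Payload 14.6 kg.
Tool frame: the origin (TCP) lies midway between the tips of the shut fingers; the grasp point (between the pads) lies behind it (manip.grip_depth is the z of the grasp point in the tool frame, in mm); z points along the fingers, y is the line along which they close (so a half turn about z gives the same grasp; the last joint's range is limited). The gripper opens to 94 mm and grips with 3 to 60 N. Pads are 16 mm wide; open, the fingers measure 119 mm over their backs; the gripper's body (75 mm by 177 mm) begins 78 mm behind the grasp point.
Start: joints at [1.283, 0.3, 1.521, -0, 1.321, -0.067], TCP at [120.454, 536.638, 205.446] pointing down, gripper open.
Joint ranges: [-3.03, 3.03], [-0.79, 2.21], [0.23, 2.52], [-1.04, 4.18], [0, 3.07], [-2.55, 2.55]. Speed limits (rad/s): [2.22, 2.22, 2.57, 3.14, 3.14, 3.14].

## Interface

Orientations are given as [roll, pitch, yaw] about the fixed x, y, z axes, in that order (R = Rz(yaw) Ry(pitch) Rx(roll)).
In Python, from cell import manip gives the robot as it stands.
- The arm moves only by the shell command python3 -m creep 'ROWS' [OPENING] [FORCE]. ROWS is a JSON object with one list for each field, all of the same length, 1 to 5, a row being the entries at one place: tx, ty, tz (the shift in mm), wx, wy, wz (a rotation vector in rad); each row is the pose to reach, as a shift and turn from the pose commanded when the command began, along the tool's axes at that moment; what a row does not reach only later rows make up. A row lasts 1/10 s, in which the tool goes at most 50 mm and 0.15 rad, less where a joint would pass 70% of its speed; a pose out of reach is approached as far as the arm can. OPENING is the finger opening in mm, set as the command begins (- or left out keeps the last). The fingers move at their own pace and stop on an object; FORCE is the grip in N (left out, the last holds). Time passes only in rows, so rows that do not move let the fingers close. It prints the time, the measured TCP pose, the force, the opening and the grip force at its end. Input that does not fit is refused with a message, and nothing moves.
- manip.read_state(): the state, without advancing time (a new reading comes with each control period).
- manip.camera(name): name is "side" or "top"; returns (picture, depth): 480x640x3 uint8, red, green, blue; 480x640 float32, mm along the optical axis (not along the pixel's ray), 0 where there is no reading.
- manip.camera_info(name): a dict with "K" (3x3 intrinsics, pixels), "rvec" (rotation vector, rad) and "tvec" (3), from world to camera coordinates, as OpenCV has them. Camera axes: x right, y down, z forward; pixel columns grow to the right and rows downward; lengths in mm; the calibration is good to about 2 mm. A picture is of the moment at which its call begins. camera_info takes no time and is no camera call.
- manip.sign_off(): hands the job in; it is judged then, once.
The state is a dict: "clock": time; "joints": joint angles; "qd": joint speeds; "effort": joint torques, N m; "eef_pos": TCP position; "eef_rot": TCP orientation; "wrist_force": force on the tool from outside, world axes, zero at the start; "moment": the same for the moment, N m; "finger_gap": finger opening in mm; "finger_force": force on a finger pad.
Only numpy, scipy, OpenCV 4.12 (cv2) and the standard library are available. Lean on these libraries where they do the work, as an engineer would, in place of code of your own. Each camera call takes 0.05 s, during which the arm holds its last target. There are 200 camera calls.

## Working session

There is one attempt and no reset: what is moved stays moved. The work goes in short steps, Python scripts to look and compute and a shell command to move; the robot and the scene stay as the last step left them, time stands still between calls to the robot, and variables do not carry over. Pictures are saved under pics/ and viewed, at most 14 in all, crops included, and the job is handed in when it is done.

```bash
ls; mkdir -p pics
python3 - <<'E'
from cell import manip
import cv2
print(manip.grip_depth, manip.read_state())
for n in("top","side"):
    p,d=manip.camera(n); cv2.imwrite(f"pics/{n}0.png",p[:,:,::-1]); 
    import numpy as np; np.save(f"{n}0.npy",d); print(manip.camera_info(n))
E
```

```text
pics
-18.8 {'clock': 0.0, 'joints': array([ 1.28338330e+00,  3.00501218e-01,  1.52158261e+00,  1.73468223e-05,
        1.32069197e+00, -6.66384466e-02]), 'qd': array([ 0.00098411,  0.00058088, -0.00059678,  0.00103224, -0.00220226,
        0.00104959]), 'effort': array([-2.73032223e-03, -5.31816101e+01, -3.52727115e+01,  7.07295584e-02,
        2.43866391e-02, -7.31057071e-05]), 'eef_pos': array([120.38666826, 536.39453627, 204.86916117]), 'eef_rot': array([-3.14041325e+00, -9.55496142e-05,  2.92081371e+00]), 'wrist_force': array([1.65300532, 0.68788948, 0.07241327]), 'moment': array([ 0.02159392, -0.01491427,  0.03190788]), 'finger_force': 0.0, 'finger_gap': 93.91042752073851}
{'K': array([[570.57364038,   0.        , 321.03982322],
       [  0.        , 570.57364038, 239.79969158],
       [  0.        ,   0.        ,   1.        ]]), 'rvec': array([ 2.21147866, -2.18929672,  0.07364737]), 'tvec': array([ -19.15622375,  629.42610481, 1090.17576249])}
{'K': array([[598.64673594,   0.        , 319.62313997],
       [  0.        , 598.64673594, 243.65184697],
       [  0.        ,   0.        ,   1.        ]]), 'rvec': array([ 2.40152465, -0.2943281 ,  0.12038126]), 'tvec': array([-601.14425139,  142.48348911, 1122.94520459])}
```

View pics/top0.png

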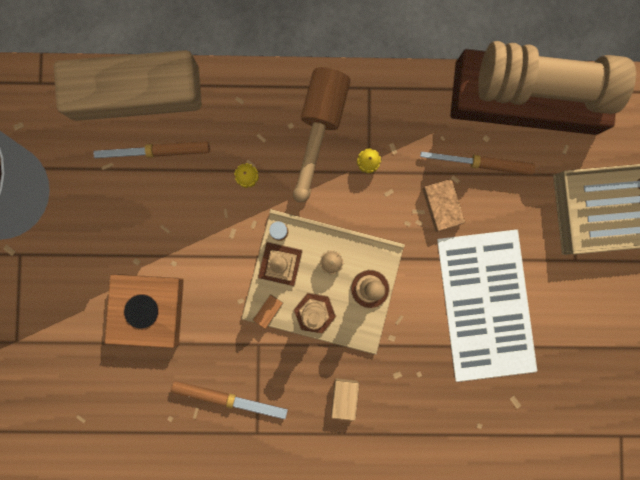

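View pics/side0.png

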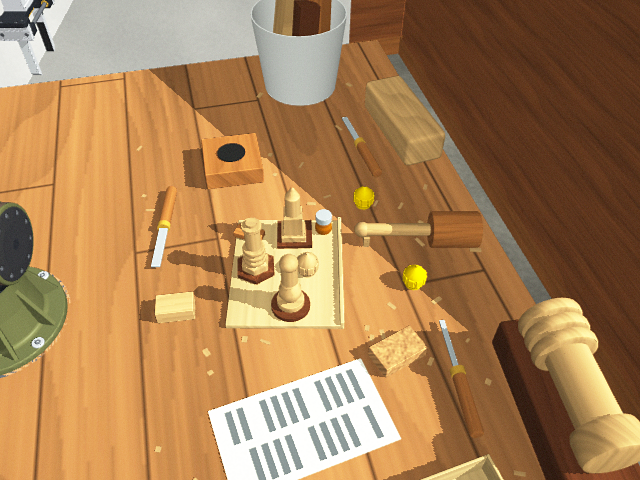

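The top view shows the square pad with the spire at (281,264), the round pad with the ball at (370,289) and the hex pad with the ringed finial at (314,314). The bud is at (332,261), the jar at (278,230), the block disc at (142,311) and the newsprint at (487,306). The side view shows the same layout.

```bash
cat > h.py <<'E'
from cell import manip
import numpy as np, cv2
def cam(n):
    i=manip.camera_info(n); R=cv2.Rodrigues(i["rvec"])[0]; return i["K"],R,i["tvec"]
def ray(n,uv,z):
    K,R,t=cam(n); c=-R.T@t
    uv=np.atleast_2d(uv).astype(float)
    d=(np.linalg.inv(K)@np.c_[uv,np.ones(len(uv))].T).T@R
    return c+d*((z-c[2])/d[:,2])[:,None]
def cloud(n,d):
    K,R,t=cam(n); v,u=np.mgrid[:480,:640]
    p=np.stack([(u-K[0,2])/K[0,0]*d,(v-K[1,2])/K[1,1]*d,d],-1)
    w=(p-t)@R; w[d==0]=np.nan; return w
def proj(n,P):
    i=manip.camera_info(n); return cv2.projectPoints(np.float64(P).reshape(-1,1,3),i["rvec"],i["tvec"],i["K"],None)[0][:,0]
E
python3 - <<'E'
from h import *
w=cloud("top",np.load("top0.npy")); im=cv2.imread("pics/top0.png")
ws=cloud("side",np.load("side0.npy"))
print("cam",-cam("top")[1].T@cam("top")[2],-cam("side")[1].T@cam("side")[2])
for nm,(u,v) in dict(jar=(278,230),spire=(281,264),bud=(332,261),ball=(370,289),ring=(314,314),disc=(142,311),news=(487,306),stand=(350,310),bench=(420,300)).items():
    print(nm,w[v,u].round(1))
hsv=cv2.cvtColor(im,cv2.COLOR_BGR2HSV)
def big(m,box):
    k=np.zeros_like(m);x0,y0,x1,y1=box;k[y0:y1,x0:x1]=m[y0:y1,x0:x1]
    c=max(cv2.findContours(k,cv2.RETR_EXTERNAL,cv2.CHAIN_APPROX_NONE)[0],key=cv2.contourArea);return c
# news
for nm,m,box,z in (("news",((hsv[...,1]<60)&(hsv[...,2]>170)),(420,210,550,400),2),("disc",hsv[...,2]<40,(110,280,175,345),48),
  ("square",(hsv[...,2]<100),(255,240,305,290),22),("round",hsv[...,2]<100,(345,262,395,315),22),("hex",hsv[...,2]<100,(290,288,340,340),22),("jar",(hsv[...,1]<70),(262,215,296,243),45)):
    c=big(m.astype(np.uint8)*255,box); h=cv2.convexHull(c)
    P=ray("top",h[:,0],z)[:,:2].astype(np.float32)
    r=cv2.minAreaRect(P); print(nm,cv2.contourArea(h),"rect",np.round(r[0],1),np.round(r[1],1),round(r[2],1),"circ",np.round(cv2.minEnclosingCircle(P)[0],1),round(cv2.minEnclosingCircle(P)[1],1))
# heights slices
for nm,(x,y) in dict(spire=w[264,281,:2],ball=w[289,370,:2],ring=w[314,314,:2],bud=w[261,332,:2]).items():
    for tag,W in(("top",w),("side",ws)):
        near=np.hypot(W[...,0]-x,W[...,1]-y)<45
        zz=W[...,2]
        for a,b in((24,35),(55,70),(87,115),(117,127),(130,160)):
            s=near&(zz>a)&(zz<b)
            if s.sum()>8:
                q=W[s]; print(nm,tag,(a,b),s.sum(),"min",q[:,:2].min(0).round(),"max",q[:,:2].max(0).round(),"mean",q.mean(0).round(1))
E
```

```text
cam [ 569.89559576    1.33075939 1122.60617069] [ 421.5877576  -764.45959147  938.37475659]
jar [645.2  68.6  53.6]
spire [580.5  57.  144. ]
bud [588.8 -34.6  12.4]
ball [539.3 -95.7 145. ]
ring [ 4.955e+02 -4.000e-01  1.393e+02]
disc [491.  321.9  43. ]
news [ 503.5 -340.8   -0.8]
stand [493.9 -70.6   7.2]
bench [ 514.  -208.9   -2. ]
news 11686.5 rect [ 506.2 -339.2] [280.7 160.9] 7.4 circ [ 505.8 -340.4] 159.7
disc 764.5 rect [490.5 323.1] [57.5 57.7] 0.5 circ [491.  322.6] 29.7
square 1263.5 rect [582.7  67.4] [68.8 70.9] 76.5 circ [583.8  67.8] 46.6
round 600.0 rect [ 521.1 -107.1] [40.2 67.5] 0.5 circ [ 533.5 -107. ] 34.6
hex 385.0 rect [467.2   6.4] [63.1 28.7] 71.6 circ [477.7   3. ] 31.6
jar 249.0 rect [645.8  70.1] [34.1 32.1] 0.7 circ [646.1  69.5] 17.7
spire top (24, 35) 160 min [544.  27.] max [620. 100.] mean [582.3  59.9  31.3]
spire top (87, 115) 15 min [565.  48.] max [597.  76.] mean [578.6  53.6  98.3]
spire top (117, 127) 14 min [568.  49.] max [593.  75.] mean [581.9  57.2 125.4]
spire top (130, 160) 179 min [567.  51.] max [594.  77.] mean [580.6  63.  138.3]
s
[... 1266 characters left out ...]
 374 min [471. -19.] max [507.  17.] mean [489.6  -0.8 137.6]
ring side (24, 35) 181 min [452. -42.] max [524.  26.] mean [483.5 -17.7  28.2]
ring side (55, 70) 108 min [466. -24.] max [509.  -0.] mean [486.9 -15.5  61.5]
ring side (87, 115) 155 min [473. -17.] max [502.  -1.] mean [486.8 -12.  100.8]
ring side (117, 127) 49 min [473. -18.] max [502.  -4.] mean [486.8 -12.8 121.2]
ring side (130, 160) 284 min [469. -22.] max [506.  18.] mean [487.2  -5.3 138.9]
bud top (55, 70) 112 min [573. -46.] max [599. -20.] mean [586.5 -33.1  58.6]
bud side (24, 35) 60 min [564. -57.] max [606. -39.] mean [582.4 -50.   30.4]
bud side (55, 70) 105 min [572. -51.] max [598. -23.] mean [584.5 -36.1  59.3]
```

Run:
```python
from h import *
a=cv2.imread("pics/top0.png")[205:355,245:405]; b=cv2.imread("pics/side0.png")[175:335,225:350]
a=cv2.resize(a,None,fx=2.5,fy=2.5,interpolation=2); b=cv2.resize(b,None,fx=3.2,fy=3.2,interpolation=2)[:600]
m=np.zeros((512,800,3),np.uint8); m[:375,:400]=a; m[:512,400:800]=b[:512]
cv2.imwrite("pics/m1.png",m)
for n,pts in(("top",[(370,262),(281,246),(314,296),(370,310)]),("side",[(291,311),(258,275),(294,243)])):
    i=cv2.imread(f"pics/{n}0.png"); h=cv2.cvtColor(i,cv2.COLOR_BGR2HSV)
    for u,v in pts: print(n,u,v,h[v-8:v+9:2,u].tolist())
```

```text
top 370 262 [[18, 101, 215], [18, 101, 217], [19, 101, 218], [19, 96, 221], [19, 100, 219], [19, 97, 220], [19, 100, 221], [19, 101, 218], [14, 120, 142]]
top 281 246 [[60, 2, 109], [16, 129, 107], [19, 99, 149], [18, 103, 134], [11, 157, 86], [10, 140, 91], [11, 148, 100], [16, 115, 167], [17, 112, 193]]
top 314 296 [[19, 101, 147], [20, 98, 141], [18, 104, 147], [13, 126, 117], [9, 154, 98], [10, 153, 107], [16, 113, 171], [17, 113, 178], [16, 115, 202]]
top 370 310 [[15, 126, 97], [9, 168, 70], [11, 143, 75], [17, 106, 123], [20, 100, 138], [20, 100, 171], [19, 103, 215], [19, 103, 216], [19, 100, 215]]
side 291 311 [[23, 114, 250], [23, 109, 249], [24, 104, 250], [18, 127, 228], [18, 132, 205], [11, 171, 151], [9, 180, 129], [11, 182, 123], [11, 183, 99]]
side 258 275 [[23, 117, 247], [22, 118, 245], [21, 117, 238], [21, 116, 239], [11, 172, 181], [10, 179, 141], [10, 165, 125], [9, 173, 112], [16, 137, 192]]
side 294 243 [[18, 133, 207], [26, 96, 255], [18, 127, 207], [18, 128, 187], [11, 171, 133], [10, 178, 132], [9, 179, 87], [25, 95, 254], [25, 88, 249]]
```

View pics/m1.png

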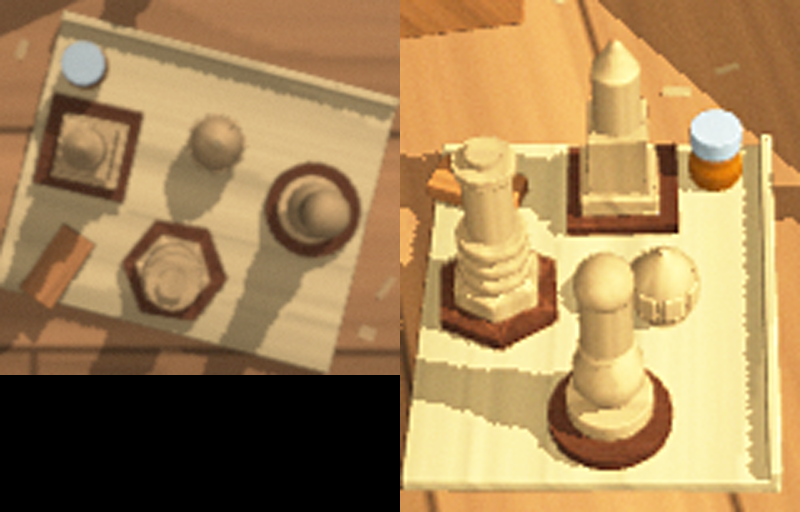

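The montage shows the three pads with finials about centred, the bud clear between them at crop (215,140), and a tilted brown offcut at (57,265). The stand's back rail is at the top of the picture.

Run:
```python
from h import *
im=cv2.imread("pics/top0.png"); hsv=cv2.cvtColor(im,cv2.COLOR_BGR2HSV); w=cloud("top",np.load("top0.npy"))
def hull(m,box):
    k=np.zeros((480,640),np.uint8);x0,y0,x1,y1=box;k[y0:y1,x0:x1]=m[y0:y1,x0:x1]*255
    return cv2.convexHull(max(cv2.findContours(k,0,1)[0],key=cv2.contourArea))[:,0]
def rep(nm,n,h,z):
    P=ray(n,h,z)[:,:2].astype(np.float32); r=cv2.minAreaRect(P); c=cv2.minEnclosingCircle(P)
    print(nm,n,"rect",np.round(r[0],1),np.round(r[1],1),round(r[2],1),"circ",np.round(c[0],1),round(c[1],1))
dark=(hsv[...,0]<14)&(hsv[...,1]>115)&(hsv[...,2]<135)
side=cv2.imread("pics/side0.png"); hs=cv2.cvtColor(side,cv2.COLOR_BGR2HSV)
ds=(hs[...,0]<15)&(hs[...,1]>140)&(hs[...,2]<190)
for nm,bt,bs in(("square",(258,240,304,289),(270,205,315,250)),("round",(347,267,394,314),(268,270,315,325)),("hex",(292,288,340,338),(232,245,278,288))):
    rep(nm,"top",hull(dark,bt),22); rep(nm,"side",hull(ds,bs),20)
s=cloud("side",np.load("side0.npy"))
for nm,box,zt,z in(("ball",(345,262,395,315),126,135),("spire",(255,240,305,290),128,132),("ring",(290,288,340,340),126,138),("bud",(310,240,350,290),30,40)):
    rep(nm,"top",hull(w[...,2]>zt,box) ,z)
for nm,box,zt,z in(("ball",(272,240,312,290),126,135),("spire",(280,180,310,225),128,132),("ring",(240,210,268,250),126,134)):
    rep(nm,"side",hull(s[...,2]>zt,box) ,z)
rep("bud","side",hull((hs[...,1]<150)&(s[...,2]>26),(302,245,322,280)),40)
```

```text
square top rect [582.3  66.4] [69.9 69.9] 78.0 circ [582.1  65.9] 47.4
square side rect [581.3  63.7] [77.1 71.6] 78.6 circ [581.5  63.6] 51.1
round top rect [ 536.9 -107.5] [70.6 69.5] 45.5 circ [ 536.2 -107.1] 35.8
round side rect [ 534.  -114.3] [68.1 71.8] 79.0 circ [ 534.5 -110.2] 38.4
hex top rect [488.8  -1.6] [70.  77.3] 51.7 circ [488.6  -1. ] 39.2
hex side rect [486.1 -10.4] [70.3 70.1] 79.1 circ [487.   -3.8] 42.0
ball top rect [ 537.4 -106.2] [31.  32.9] 0.5 circ [ 537.5 -105.9] 16.9
spire top rect [580.2  63.3] [27.  28.1] 45.7 circ [580.8  63.3] 14.8
ring top rect [489.5  -1.3] [35.8 36. ] 0.5 circ [489.8  -0.8] 18.8
bud top rect [587.4 -32.8] [43.6 43.7] 0.6 circ [587.  -32.9] 22.8
ball side rect [ 535.2 -107. ] [45.4 31.5] 77.3 circ [ 534.7 -106.8] 23.1
spire side rect [581.   63.1] [35.9 29.5] 53.0 circ [578.7  63.6] 19.9
ring side rect [488.2  -1.8] [43.5 36.7] 80.9 circ [485.9  -1. ] 22.3
bud side rect [591.1 -36.9] [55.9 31.4] 77.0 circ [584.6 -35.5] 28.5
```

```bash
cat > to.py <<'E'
# usage: to.py x y z -> shift in tool axes from here
import sys; from h import *
from scipy.spatial.transform import Rotation as Ro
s=manip.read_state(); R=Ro.from_euler("xyz",s["eef_rot"]).as_matrix()
a=[float(v) for v in sys.argv[1:4]]
print("t",round(s["clock"],2),"pos",s["eef_pos"].round(1),"rot",s["eef_rot"].round(3),"gap",round(s["finger_gap"],1),"ff",round(s["finger_force"],1),"F",s["wrist_force"].round(1))
print("shift",(R.T@(np.array(a)-s["eef_pos"])).round(1),"J",s["joints"].round(2))
E
python3 -m creep '{"tx":[-20, -52, -86, -120, -154], "ty":[-20, -51, -84, -118, -151], "tz":[0, 0, 0, 0, 0], "wx":[0, 0, 0, 0, 0], "wy":[0, 0, 0, 0, 0], "wz":[0, 0, 0, 0, 0]}' 94 25
python3 -m creep '{"tx":[-34, -68, -102, -136, -170], "ty":[-33, -67, -100, -134, -167], "tz":[0, 0, 0, 0, 0], "wx":[0, 0, 0, 0, 0], "wy":[0, 0, 0, 0, 0], "wz":[0, 0, 0, 0, 0]}'
python3 -m creep '{"tx":[-34, -68, -102, -136, -170], "ty":[-33, -67, -100, -134, -167], "tz":[0, 0, 0, 0, 0], "wx":[0, 0, 0, 0, 0], "wy":[0, 0, 0, 0, 0], "wz":[0, 0, 0, 0, 0]}'
python3 -m creep '{"tx":[-34, -53, -53, -53], "ty":[-33, -51, -51, -51], "tz":[0, 0, 0, 0], "wx":[0, 0, 0, 0], "wy":[0, 0, 0, 0], "wz":[0, 0, 0, 0]}'
python3 to.py 536.5 -106.3 88.5
```

```text
clock: 0.6
eef_pos: [238.1, 353.8, 205.3]
eef_rot: [-3.141, -0.0, 2.921]
wrist_force: [1.2, 1.0, -0.2]
finger_gap: 93.9
finger_force: 0.0
clock: 1.1
eef_pos: [367.5, 153.5, 205.5]
eef_rot: [3.141, 0.0, 2.921]
wrist_force: [0.4, 1.0, 0.1]
finger_gap: 94.1
finger_force: 0.0
clock: 1.6
eef_pos: [496.8, -46.8, 205.3]
eef_rot: [3.142, -0.0, 2.92]
wrist_force: [-0.1, 0.9, 0.1]
finger_gap: 94.1
finger_force: 0.0
clock: 2.0
eef_pos: [536.5, -106.1, 204.9]
eef_rot: [3.141, -0.001, 2.92]
wrist_force: [0.1, 0.5, -0.2]
finger_gap: 94.2
finger_force: 0.0
t 2.0 pos [ 536.5 -106.1  204.9] rot [ 3.141e+00 -1.000e-03  2.920e+00] gap 94.2 ff 0.0 F [ 0.1  0.5 -0.2]
shift [ -0.2  -0.2 116.4] J [-0.26  0.29  1.53  0.    1.32 -1.61]
```

```bash
python3 -m creep '{"tx":[0, 0, 0, 0, 0], "ty":[0, 0, 0, 0, 0], "tz":[25, 60, 95, 116.5, 116.5], "wx":[0, 0, 0, 0, 0], "wy":[0, 0, 0, 0, 0], "wz":[0, 0, 0, 0, 0]}' | tail -6
python3 -m creep '{"tx":[0, 0, 0, 0, 0], "ty":[0, 0, 0, 0, 0], "tz":[0, 0, 0, 0, 0], "wx":[0, 0, 0, 0, 0], "wy":[0, 0, 0, 0, 0], "wz":[0, 0, 0, 0, 0]}' 20 25
python3 -m creep '{"tx":[0, 0, 0], "ty":[0, 0, 0], "tz":[0, 0, 0], "wx":[0, 0, 0], "wy":[0, 0, 0], "wz":[0, 0, 0]}'
python3 to.py 506.2 -339.5 160
```

```text
clock: 2.5
eef_pos: [535.0, -104.6, 86.6]
eef_rot: [3.141, -0.005, 2.922]
wrist_force: [0.3, 0.2, 0.7]
finger_gap: 94.1
finger_force: 0.0
clock: 3.0
eef_pos: [536.9, -106.2, 89.4]
eef_rot: [-3.142, 0.001, 2.921]
wrist_force: [-0.3, -0.0, 0.8]
finger_gap: 57.6
finger_force: 0.0
clock: 3.3
eef_pos: [536.8, -106.2, 88.9]
eef_rot: [3.142, -0.0, 2.921]
wrist_force: [1.3, 0.3, -0.4]
finger_gap: 33.5
finger_force: 8.1
t 3.3 pos [ 536.8 -106.2   88.9] rot [ 3.142 -0.     2.921] gap 33.5 ff 8.1 F [ 1.3  0.3 -0.4]
shift [ -21.3 -234.4  -71.1] J [-0.26  0.42  1.65  0.    1.07 -1.61]
```

```bash
python3 -m creep '{"tx":[0, 0, 0], "ty":[0, 0, 0], "tz":[0, 0, 0], "wx":[0, 0, 0], "wy":[0, 0, 0], "wz":[0, 0, 0]}' | tail -2
python3 -m creep '{"tx":[0, 0, 0, 0, 0], "ty":[0, 0, 0, 0, 0], "tz":[-12, -32, -55, -71, -71], "wx":[0, 0, 0, 0, 0], "wy":[0, 0, 0, 0, 0], "wz":[0, 0, 0, 0, 0]}' | tail -6
python3 -m creep '{"tx":[-1, -4, -8, -12, -15], "ty":[-15, -45, -85, -125, -165], "tz":[0, 0, 0, 0, 0], "wx":[0, 0, 0, 0, 0], "wy":[0, 0, 0, 0, 0], "wz":[0, 0, 0, 0, 0]}' |head -2
python3 -m creep '{"tx":[-3, -5, -6, -6, -6], "ty":[-35, -57, -69, -69, -69], "tz":[0, 0, 0, 0, 0], "wx":[0, 0, 0, 0, 0], "wy":[0, 0, 0, 0, 0], "wz":[0, 0, 0, 0, 0]}' |head -3
python3 to.py 506.2 -339.5 69.2
```

```text
finger_gap: 32.8
finger_force: 25.0
clock: 4.1
eef_pos: [537.7, -106.4, 162.7]
eef_rot: [-3.141, 0.004, 2.921]
wrist_force: [0.2, -0.2, -1.3]
finger_gap: 32.8
finger_force: 25.0
clock: 4.6
eef_pos: [514.1, -272.6, 158.7]
clock: 5.1
eef_pos: [505.9, -338.5, 159.4]
eef_rot: [3.141, -0.001, 2.921]
t 5.1 pos [ 505.9 -338.5  159.4] rot [ 3.141e+00 -1.000e-03  2.921e+00] gap 32.9 ff 25.0 F [-0.5 -0.8 -0.9]
shift [-0.6 -1.  90.2] J [-0.65  0.47  1.4   0.    1.28 -2.  ]
```

Run:
```python
from h import *
p,d=manip.camera("side"); cv2.imwrite("pics/s1.png",p[:,:,::-1])
```

```text
(no output)
```

View pics/s1.png

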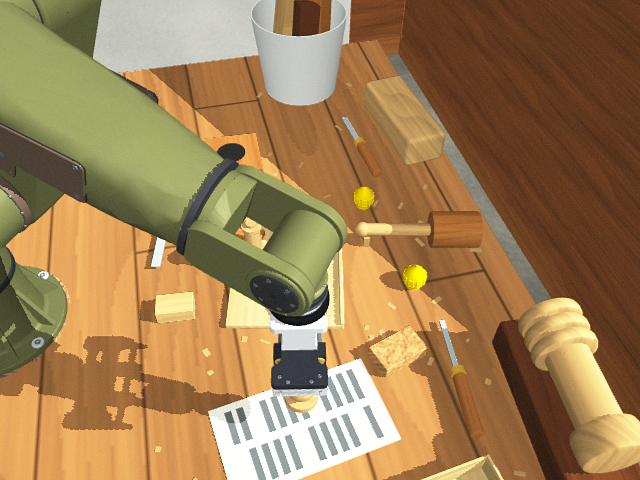

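The finial hangs upright in the gripper over the newsprint, with its foot visible at (303,405).

```bash
python3 -m creep '{"tx":[0, 0, 0, 0, 0], "ty":[0, 0, 0, 0, 0], "tz":[20, 50, 75, 85, 85], "wx":[0, 0, 0, 0, 0], "wy":[0, 0, 0, 0, 0], "wz":[0, 0, 0, 0, 0]}' | head -4
python3 -m creep '{"tx":[0, 0, 0, 0], "ty":[0, 0, 0, 0], "tz":[2, 4, 5, 5], "wx":[0, 0, 0, 0], "wy":[0, 0, 0, 0], "wz":[0, 0, 0, 0]}' | head -4
python3 -m creep '{"tx":[0, 0, 0, 0, 0], "ty":[0, 0, 0, 0, 0], "tz":[0, 0, 0, 0, 0], "wx":[0, 0, 0, 0, 0], "wy":[0, 0, 0, 0, 0], "wz":[0, 0, 0, 0, 0]}' 60
python3 to.py 506.2 -339.5 69.2
```

```text
clock: 5.65
eef_pos: [505.9, -338.0, 74.1]
eef_rot: [3.141, -0.002, 2.922]
wrist_force: [-0.9, 0.1, -0.6]
clock: 6.05
eef_pos: [506.1, -339.1, 70.3]
eef_rot: [-3.141, 0.0, 2.921]
wrist_force: [-0.2, 0.5, -1.4]
clock: 6.55
eef_pos: [506.0, -339.1, 70.0]
eef_rot: [-3.142, 0.0, 2.921]
wrist_force: [-0.2, 0.4, -0.5]
finger_gap: 59.9
finger_force: 0.0
t 6.55 pos [ 506.  -339.1   70. ] rot [-3.142  0.     2.921] gap 59.9 ff 0.0 F [-0.2  0.4 -0.5]
shift [-0.2 -0.4  0.8] J [-0.65  0.57  1.47  0.    1.1  -2.  ]
```

```bash
python3 -m creep '{"tx":[0, 0, 0, 0, 5], "ty":[0, 0, 0, 0, 15], "tz":[-15, -50, -95, -130, -135], "wx":[0, 0, 0, 0, 0], "wy":[0, 0, 0, 0, 0], "wz":[0, 0, 0, 0, 0]}' 66 | head -2
python3 -m creep '{"tx":[12, 25, 37, 50, 62], "ty":[44, 90, 135, 180, 225], "tz":[0, 0, 0, 0, 0], "wx":[0, 0, 0, 0, 0], "wy":[0, 0, 0, 0, 0], "wz":[0, 0, 0, 0, 0]}' | head -2
python3 -m creep '{"tx":[12, 20, 24, 24, 24], "ty":[44, 74, 86, 86, 86], "tz":[0, 0, 0, 0, 0], "wx":[0, 0, 0, 0, 0], "wy":[0, 0, 0, 0, 0], "wz":[0, 0, 0, 0, 0]}' | head -2
python3 to.py 489 -1.2 88.5
```

```text
clock: 7.05
eef_pos: [505.4, -324.9, 210.8]
clock: 7.55
eef_pos: [492.3, -88.0, 205.2]
clock: 8.05
eef_pos: [488.6, -1.8, 205.0]
t 8.05 pos [488.6  -1.8 205. ] rot [-3.141  0.     2.921] gap 65.6 ff 0.0 F [ 0.4  0.6 -0.9]
shift [ -0.3   0.7 116.5] J [-0.08  0.16  1.69 -0.    1.29 -1.43]
```

```bash
python3 -m creep '{"tx":[0, 0, 0, 0, 0], "ty":[0.7, 0.7, 0.7, 0.7, 0.7], "tz":[25, 60, 95, 116.5, 116.5], "wx":[0, 0, 0, 0, 0], "wy":[0, 0, 0, 0, 0], "wz":[0, 0, 0, 0, 0]}' | head -4
python3 -m creep '{"tx":[0, 0, 0, 0, 0], "ty":[0, 0, 0, 0, 0], "tz":[0, 0, 0, 0, 0], "wx":[0, 0, 0, 0, 0], "wy":[0, 0, 0, 0, 0], "wz":[0, 0, 0, 0, 0]}' 20 25 | tail -2
python3 -m creep '{"tx":[0, 0, 0], "ty":[0, 0, 0], "tz":[0, 0, 0], "wx":[0, 0, 0], "wy":[0, 0, 0], "wz":[0, 0, 0]}' | tail -2
python3 -m creep '{"tx":[0, 0, 0, 0, 0], "ty":[0, 0, 0, 0, 0], "tz":[-12, -32, -55, -71, -71], "wx":[0, 0, 0, 0, 0], "wy":[0, 0, 0, 0, 0], "wz":[0, 0, 0, 0, 0]}'
python3 to.py 431.8 -349.2 160
```

```text
clock: 8.55
eef_pos: [487.3, -1.6, 85.9]
eef_rot: [-3.141, -0.005, 2.919]
wrist_force: [-0.9, -0.4, -0.2]
finger_gap: 36.9
finger_force: 25.0
finger_gap: 37.2
finger_force: 25.0
clock: 9.85
eef_pos: [489.6, -0.4, 161.8]
eef_rot: [3.141, 0.003, 2.921]
wrist_force: [0.7, 0.3, -2.2]
finger_gap: 37.3
finger_force: 25.0
t 9.85 pos [ 4.896e+02 -4.000e-01  1.618e+02] rot [3.141e+00 3.000e-03 2.921e+00] gap 37.3 ff 25.0 F [ 0.7  0.3 -2.2]
shift [ -20.  -353.     1.7] J [-0.08  0.21  1.74 -0.    1.19 -1.43]
```

```bash
python3 -m creep '{"tx":[-1, -2, -4, -6, -8], "ty":[-10, -32, -65, -100, -135], "tz":[0, 0, 0, 0, 0], "wx":[0, 0, 0, 0, 0], "wy":[0, 0, 0, 0, 0], "wz":[0, 0, 0, 0, 0]}' | head -2
python3 -m creep '{"tx":[-2, -4, -6, -8, -10], "ty":[-35, -70, -105, -140, -170], "tz":[0, 0, 0, 0, 0], "wx":[0, 0, 0, 0, 0], "wy":[0, 0, 0, 0, 0], "wz":[0, 0, 0, 0, 0]}' | head -2
python3 -m creep '{"tx":[-1, -2, -2, -2, -2], "ty":[-23, -38, -48, -48, -48], "tz":[0, 0, 0, 0, 0], "wx":[0, 0, 0, 0, 0], "wy":[0, 0, 0, 0, 0], "wz":[0, 0, 0, 0, 0]}' | head -2
python3 to.py 431.8 -349.2 69.5
```

```text
clock: 10.35
eef_pos: [465.9, -135.4, 158.3]
clock: 10.85
eef_pos: [438.1, -303.8, 158.2]
clock: 11.35
eef_pos: [431.0, -348.6, 159.2]
t 11.35 pos [ 431.  -348.6  159.2] rot [ 3.141 -0.     2.921] gap 37.5 ff 25.0 F [ 0.5  0.2 -2. ]
shift [-0.9 -0.5 89.7] J [-0.75  0.35  1.56  0.    1.23 -2.1 ]
```

```bash
python3 -m creep '{"tx":[0, 0, 0, 0, 0], "ty":[0, 0, 0, 0, 0], "tz":[15, 40, 68, 83, 84], "wx":[0, 0, 0, 0, 0], "wy":[0, 0, 0, 0, 0], "wz":[0, 0, 0, 0, 0]}' | head -4
python3 -m creep '{"tx":[0, 0, 0, 0, 0], "ty":[0, 0, 0, 0, 0], "tz":[1, 3, 5, 5.5, 5.5], "wx":[0, 0, 0, 0, 0], "wy":[0, 0, 0, 0, 0], "wz":[0, 0, 0, 0, 0]}' | head -4
python3 -m creep '{"tx":[0, 0, 0, 0, 0], "ty":[0, 0, 0, 0, 0], "tz":[0, 0, 0, 0, 0], "wx":[0, 0, 0, 0, 0], "wy":[0, 0, 0, 0, 0], "wz":[0, 0, 0, 0, 0]}' 66
python3 to.py 431.8 -349.2 205
```

```text
clock: 11.85
eef_pos: [430.6, -347.6, 73.7]
eef_rot: [3.14, -0.003, 2.922]
wrist_force: [-0.1, 0.2, -1.0]
clock: 12.35
eef_pos: [431.0, -349.2, 70.1]
eef_rot: [-3.141, 0.0, 2.921]
wrist_force: [0.0, 0.0, -0.9]
clock: 12.85
eef_pos: [431.0, -349.2, 70.0]
eef_rot: [-3.142, 0.0, 2.921]
wrist_force: [-0.0, -0.6, 0.2]
finger_gap: 66.0
finger_force: 0.0
t 12.85 pos [ 431.  -349.2   70. ] rot [-3.142  0.     2.921] gap 66.0 ff 0.0 F [-0.  -0.6  0.2]
shift [  -0.8    0.2 -135. ] J [-0.75  0.46  1.64 -0.    1.04 -2.1 ]
```

```bash
python3 -m creep '{"tx":[0, 0, 0, 0, -2], "ty":[0, 0, 0, 0, 15], "tz":[-15, -50, -95, -130, -135], "wx":[0, 0, 0, 0, 0], "wy":[0, 0, 0, 0, 0], "wz":[0, 0, 0, 0, 0]}' | head -2
python3 -m creep '{"tx":[-6, -12, -18, -24, -30], "ty":[45, 92, 139, 186, 233], "tz":[0, 0, 0, 0, 0], "wx":[0, 0, 0, 0, 0], "wy":[0, 0, 0, 0, 0], "wz":[0, 0, 0, 0, 0]}' | head -2
python3 -m creep '{"tx":[-6, -12, -18, -23, -23], "ty":[47, 94, 140, 175, 187], "tz":[0, 0, 0, 0, 0], "wx":[0, 0, 0, 0, 0], "wy":[0, 0, 0, 0, 0], "wz":[0, 0, 0, 0, 0]}' | head -2
python3 -m creep '{"tx":[0, 0], "ty":[0, 0], "tz":[0, 0], "wx":[0, 0], "wy":[0, 0], "wz":[0, 0]}' | head -2
python3 to.py 580.3 63.3 88.5
```

```text
clock: 13.35
eef_pos: [437.0, -336.5, 209.4]
clock: 13.85
eef_pos: [516.6, -111.9, 204.3]
clock: 14.35
eef_pos: [580.0, 66.5, 203.8]
clock: 14.55
eef_pos: [579.5, 62.3, 204.5]
t 14.55 pos [579.5  62.3 204.5] rot [-3.141e+00 -1.000e-03  2.920e+00] gap 66.1 ff 0.0 F [-0.4  0.3  0.1]
shift [ -0.7   1.2 116. ] J [ 0.04  0.37  1.42 -0.    1.34 -1.31]
```

```bash
python3 -m creep '{"tx":[-0.7, -0.7, -0.7, -0.7, -0.7], "ty":[1.2, 1.2, 1.2, 1.2, 1.2], "tz":[25, 60, 95, 116, 116], "wx":[0, 0, 0, 0, 0], "wy":[0, 0, 0, 0, 0], "wz":[0, 0, 0, 0, 0]}' | head -4
python3 -m creep '{"tx":[0, 0, 0, 0, 0], "ty":[0, 0, 0, 0, 0], "tz":[0, 0, 0, 0, 0], "wx":[0, 0, 0, 0, 0], "wy":[0, 0, 0, 0, 0], "wz":[0, 0, 0, 0, 0]}' 20 25 | tail -2
python3 -m creep '{"tx":[0, 0, 0, 0], "ty":[0, 0, 0, 0], "tz":[0, 0, 0, 0], "wx":[0, 0, 0, 0], "wy":[0, 0, 0, 0], "wz":[0, 0, 0, 0]}' | tail -2
python3 -m creep '{"tx":[0, 0, 0, 0, 0], "ty":[0, 0, 0, 0, 0], "tz":[-12, -32, -55, -78, -85], "wx":[0, 0, 0, 0, 0], "wy":[0, 0, 0, 0, 0], "wz":[0, 0, 0, 0, 0]}'
python3 to.py 580.6 -329.8 160
```

```text
clock: 15.05
eef_pos: [579.1, 62.5, 86.3]
eef_rot: [-3.14, -0.005, 2.919]
wrist_force: [-0.5, 0.7, -0.6]
finger_gap: 29.6
finger_force: 24.9
finger_gap: 29.6
finger_force: 25.0
clock: 16.45
eef_pos: [581.6, 64.3, 176.7]
eef_rot: [3.141, 0.003, 2.921]
wrist_force: [0.7, 0.4, -1.0]
finger_gap: 29.1
finger_force: 25.0
t 16.45 pos [581.6  64.3 176.7] rot [3.141e+00 3.000e-03 2.921e+00] gap 29.1 ff 25.0 F [ 0.7  0.4 -1. ]
shift [ -85.3 -384.8   16.6] J [ 0.05  0.4   1.46  0.    1.28 -1.3 ]
```

```bash
python3 -m creep '{"tx":[-2, -7, -14, -22, -30], "ty":[-10, -32, -65, -100, -136], "tz":[0, 0, 0, 0, 0], "wx":[0, 0, 0, 0, 0], "wy":[0, 0, 0, 0, 0], "wz":[0, 0, 0, 0, 0]}' | head -2
python3 -m creep '{"tx":[-8, -16, -24, -32, -40], "ty":[-37, -74, -111, -148, -182], "tz":[0, 0, 0, 0, 0], "wx":[0, 0, 0, 0, 0], "wy":[0, 0, 0, 0, 0], "wz":[0, 0, 0, 0, 0]}' | head -2
python3 -m creep '{"tx":[-7, -12, -14, -14, -14], "ty":[-32, -55, -66, -66, -66], "tz":[0, 0, 0, 0, 0], "wx":[0, 0, 0, 0, 0], "wy":[0, 0, 0, 0, 0], "wz":[0, 0, 0, 0, 0]}' | head -2
python3 to.py 580.6 -329.8 69.5
```

```text
clock: 16.95
eef_pos: [579.5, -76.8, 172.4]
clock: 17.45
eef_pos: [578.4, -263.6, 172.3]
clock: 17.95
eef_pos: [578.6, -328.1, 173.3]
t 17.95 pos [ 578.6 -328.1  173.3] rot [ 3.141e+00 -1.000e-03  2.921e+00] gap 29.4 ff 25.0 F [ 0.2 -0.1 -0.7]
shift [ -2.4  -1.3 103.8] J [-0.57  0.59  1.19  0.    1.37 -1.92]
```

```bash
python3 -m creep '{"tx":[-1, -1, -1, -1, -1], "ty":[-1, -1, -1, -1, -1], "tz":[15, 45, 78, 96, 98], "wx":[0, 0, 0, 0, 0], "wy":[0, 0, 0, 0, 0], "wz":[0, 0, 0, 0, 0]}' | head -4
python3 -m creep '{"tx":[0, 0, 0, 0, 0], "ty":[0, 0, 0, 0, 0], "tz":[1, 3, 5, 5.5, 5.5], "wx":[0, 0, 0, 0, 0], "wy":[0, 0, 0, 0, 0], "wz":[0, 0, 0, 0, 0]}' | head -4
python3 -m creep '{"tx":[0, 0, 0, 0, 0], "ty":[0, 0, 0, 0, 0], "tz":[0, 0, 0, 0, 0], "wx":[0, 0, 0, 0, 0], "wy":[0, 0, 0, 0, 0], "wz":[0, 0, 0, 0, 0]}' 66
python3 -m creep '{"tx":[0, 0, 0, 0, 0], "ty":[0, 0, 0, 0, 0], "tz":[-15, -50, -95, -135, -140], "wx":[0, 0, 0, 0, 0], "wy":[0, 0, 0, 0, 0], "wz":[0, 0, 0, 0, 0]}'|head -2
python3 -m creep '{"tx":[15, 30, 45, 60, 75], "ty":[40, 85, 130, 175, 220], "tz":[0, 0, 0, 0, 0], "wx":[0, 0, 0, 0, 0], "wy":[0, 0, 0, 0, 0], "wz":[0, 0, 0, 0, 0]}'|head -2
python3 -m creep '{"tx":[0, 0, 0, 0, 0], "ty":[45, 90, 135, 155, 155], "tz":[0, 0, 0, 0, 0], "wx":[0, 0, 0, 0, 0], "wy":[0, 0, 0, 0, 0], "wz":[0, 0, 0, 0, 0]}'|head -2
python3 - <<'E'
from h import *
for n in("top","side"):
    p,d=manip.camera(n); cv2.imwrite(f"pics/{n}2.png",p[:,:,::-1]); np.save(f"{n}2.npy",d)
E
python3 to.py 586.7 -33.5 100
```

```text
clock: 18.45
eef_pos: [578.4, -328.3, 72.3]
eef_rot: [3.14, -0.005, 2.922]
wrist_force: [-0.5, 0.8, -1.2]
clock: 18.95
eef_pos: [579.6, -330.1, 70.7]
eef_rot: [-3.141, 0.0, 2.921]
wrist_force: [0.1, -0.1, -0.8]
clock: 19.45
eef_pos: [579.5, -330.0, 70.5]
eef_rot: [-3.142, 0.0, 2.921]
wrist_force: [-0.0, 0.2, -0.2]
finger_gap: 64.8
finger_force: 0.0
clock: 19.95
eef_pos: [580.8, -330.9, 217.8]
clock: 20.45
eef_pos: [553.8, -97.2, 210.8]
clock: 20.95
eef_pos: [588.4, 54.8, 210.5]
t 21.05 pos [588.2  52.1 210.5] rot [-3.141 -0.     2.921] gap 65.9 ff 0.0 F [-0.1  0.5 -0.4]
shift [-17.2 -83.8 110.5] J [ 0.03  0.39  1.39 -0.    1.36 -1.32]
```

View pics/top2.png

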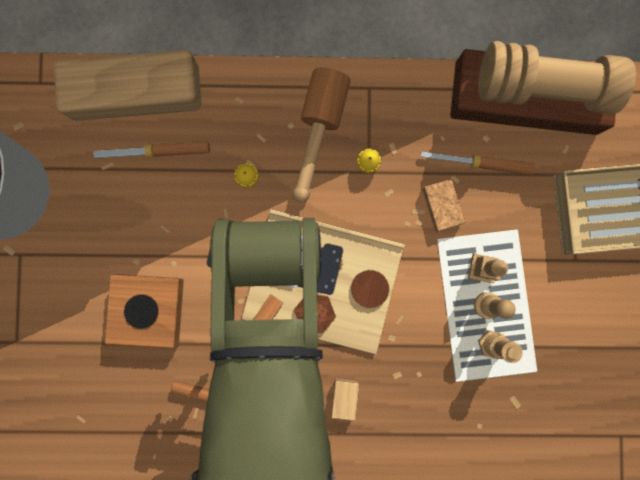

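View pics/side2.png

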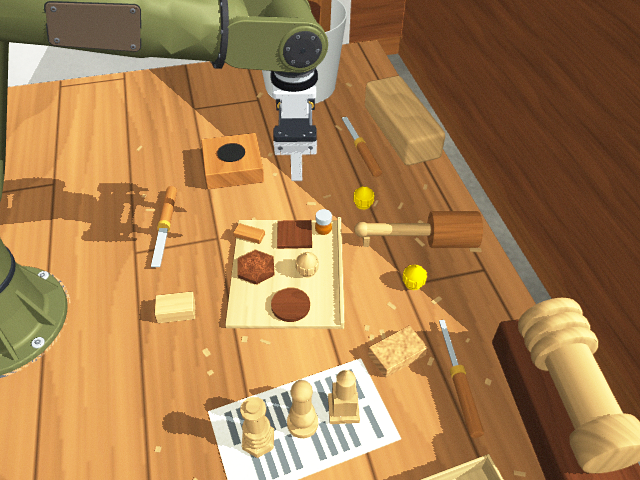

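The side view shows all three finials standing on the newsprint at (257,425), (303,408) and (345,397). The bud is still at (307,263) and all three pads are free.

```bash
python3 - <<'E'
from h import *
def hull(m,box):
    k=np.zeros((480,640),np.uint8);x0,y0,x1,y1=box;k[y0:y1,x0:x1]=m[y0:y1,x0:x1]*255
    return cv2.convexHull(max(cv2.findContours(k,0,1)[0],key=cv2.contourArea))[:,0]
def rep(nm,n,h,z):
    P=ray(n,h,z)[:,:2].astype(np.float32); r=cv2.minAreaRect(P); c=cv2.minEnclosingCircle(P)
    print(nm,n,"rect",np.round(r[0],1),np.round(r[1],1),round(r[2],1),"circ",np.round(c[0],1),round(c[1],1))
hs=cv2.cvtColor(cv2.imread("pics/side2.png"),cv2.COLOR_BGR2HSV)
ds=(hs[...,0]<15)&(hs[...,1]>140)&(hs[...,2]<190)
for nm,bs in(("square",(273,218,315,252)),("round",(268,285,315,325)),("hex",(232,246,278,288))): rep(nm,"side",hull(ds,bs),22)
print([hs[v,232].tolist() for v in (145,152,160)]); rep("disc","side",hull(hs[...,2]<60,(212,138,250,168)),48)
ht=cv2.cvtColor(cv2.imread("pics/top2.png"),cv2.COLOR_BGR2HSV)
rep("round","top",hull((ht[...,0]<14)&(ht[...,1]>115)&(ht[...,2]<135),(347,267,394,314)),22)
E
python3 -m creep '{"tx":[-6, -14, -17, -17, -17], "ty":[-30, -65, -82, -84, -84], "tz":[0, 0, 0, 0, 0], "wx":[0, 0, 0, 0, 0], "wy":[0, 0, 0, 0, 0], "wz":[0, 0, 0, 0, 0]}' 66 |head -2
python3 to.py 586.7 -33.5 21.5
```

```text
square side rect [580.9  64.9] [84.6 71.1] 76.4 circ [582.2  61.6] 51.6
round side rect [ 534.2 -111.4] [76.1 71.6] 76.6 circ [ 534.4 -111.2] 38.7
hex side rect [488.   -4.9] [85.1 69.7] 81.1 circ [487.6  -4.8] 42.6
[[100, 33, 46], [120, 17, 46], [98, 40, 51]]
disc side rect [490.1 320.4] [60.3 60.3] 76.3 circ [490.3 320.4] 31.4
round top rect [ 535.5 -107. ] [69.1 71.3] 0.6 circ [ 536.4 -107.1] 35.9
clock: 21.55
eef_pos: [586.5, -33.8, 210.6]
t 21.55 pos [586.5 -33.8 210.6] rot [3.141 0.    2.919] gap 65.9 ff 0.0 F [-0.   1.  -0.2]
shift [ -0.2   0.3 189.1] J [-0.12  0.38  1.4   0.    1.36 -1.47]
```

```bash
python3 -m creep '{"tx":[0, 0, 0, 0, 0], "ty":[0, 0, 0, 0, 0], "tz":[30, 75, 120, 155, 170], "wx":[0, 0, 0, 0, 0], "wy":[0, 0, 0, 0, 0], "wz":[0, 0, 0, 0, 0]}' | head -4
python3 -m creep '{"tx":[0, 0, 0, 0, 0], "ty":[0, 0, 0, 0, 0], "tz":[8, 15, 19, 19, 19], "wx":[0, 0, 0, 0, 0], "wy":[0, 0, 0, 0, 0], "wz":[0, 0, 0, 0, 0]}' | head -4
python3 -m creep '{"tx":[0, 0, 0, 0, 0], "ty":[0, 0, 0, 0, 0], "tz":[0, 0, 0, 0, 0], "wx":[0, 0, 0, 0, 0], "wy":[0, 0, 0, 0, 0], "wz":[0, 0, 0, 0, 0]}' 30 20 | tail -2
python3 -m creep '{"tx":[0, 0, 0, 0], "ty":[0, 0, 0, 0], "tz":[0, 0, 0, 0], "wx":[0, 0, 0, 0], "wy":[0, 0, 0, 0], "wz":[0, 0, 0, 0]}' | tail -5
python3 to.py 490.6 321.6 130
```

```text
clock: 22.05
eef_pos: [585.1, -32.1, 37.3]
eef_rot: [-3.141, -0.004, 2.922]
wrist_force: [0.8, 0.4, 0.5]
clock: 22.55
eef_pos: [587.1, -33.4, 22.3]
eef_rot: [3.141, 0.001, 2.921]
wrist_force: [-0.5, 0.3, -0.2]
finger_gap: 41.7
finger_force: 20.0
eef_pos: [586.7, -33.4, 21.6]
eef_rot: [3.142, 0.0, 2.921]
wrist_force: [-1.5, -0.5, 4.8]
finger_gap: 41.5
finger_force: 20.0
t 23.45 pos [586.7 -33.4  21.6] rot [3.142 0.    2.921] gap 41.5 ff 20.0 F [-1.5 -0.5  4.8]
shift [ 171.5  325.3 -108.4] J [-0.12  0.59  1.57  0.    0.99 -1.47]
```

```bash
python3 -m creep '{"tx":[0, 0, 0, 0, 0], "ty":[0, 0, 0, 0, 0], "tz":[-10, -35, -65, -95, -108], "wx":[0, 0, 0, 0, 0], "wy":[0, 0, 0, 0, 0], "wz":[0, 0, 0, 0, 0]}' | tail -5
python3 -m creep '{"tx":[5, 18, 36, 54, 72], "ty":[10, 35, 69, 103, 137], "tz":[0, 0, 0, 0, 0], "wx":[0, 0, 0, 0, 0], "wy":[0, 0, 0, 0, 0], "wz":[0, 0, 0, 0, 0]}' | head -2
python3 -m creep '{"tx":[18, 36, 54, 72, 88], "ty":[34, 68, 102, 136, 168], "tz":[0, 0, 0, 0, 0], "wx":[0, 0, 0, 0, 0], "wy":[0, 0, 0, 0, 0], "wz":[0, 0, 0, 0, 0]}' | head -2
python3 -m creep '{"tx":[8, 11, 11.5, 11.5], "ty":[13, 19, 20, 20], "tz":[0, 0, 0, 0], "wx":[0, 0, 0, 0], "wy":[0, 0, 0, 0], "wz":[0, 0, 0, 0]}' | tail -6
python3 to.py 490.6 321.6 57.6
```

```text
eef_pos: [587.5, -33.5, 132.6]
eef_rot: [3.141, 0.004, 2.921]
wrist_force: [0.0, 0.5, -0.8]
finger_gap: 41.4
finger_force: 20.0
clock: 24.45
eef_pos: [544.8, 117.9, 127.6]
clock: 24.95
eef_pos: [495.4, 301.1, 127.5]
clock: 25.35
eef_pos: [490.7, 320.4, 129.0]
eef_rot: [-3.141, -0.0, 2.92]
wrist_force: [-0.2, -0.2, -0.4]
finger_gap: 41.5
finger_force: 20.0
t 25.35 pos [490.7 320.4 129. ] rot [-3.141 -0.     2.92 ] gap 41.5 ff 20.0 F [-0.2 -0.2 -0.4]
shift [ 0.3  1.2 71.4] J [ 0.52  0.45  1.5  -0.    1.19 -0.83]
```

```bash
python3 -m creep '{"tx":[0, 0, 0, 0, 0], "ty":[1, 1, 1, 1, 1], "tz":[15, 38, 55, 64, 66], "wx":[0, 0, 0, 0, 0], "wy":[0, 0, 0, 0, 0], "wz":[0, 0, 0, 0, 0]}' | head -4
python3 -m creep '{"tx":[0, 0, 0, 0, 0], "ty":[0, 0, 0, 0, 0], "tz":[1, 3, 4.5, 5, 5], "wx":[0, 0, 0, 0, 0], "wy":[0, 0, 0, 0, 0], "wz":[0, 0, 0, 0, 0]}' | head -4
python3 -m creep '{"tx":[0, 0, 0, 0, 0], "ty":[0, 0, 0, 0, 0], "tz":[0, 0, 0, 0, 0], "wx":[0, 0, 0, 0, 0], "wy":[0, 0, 0, 0, 0], "wz":[0, 0, 0, 0, 0]}' 70 
python3 -m creep '{"tx":[0, 0, 0, 0, 0], "ty":[0, 0, 0, 0, 0], "tz":[-15, -50, -95, -135, -148], "wx":[0, 0, 0, 0, 0], "wy":[0, 0, 0, 0, 0], "wz":[0, 0, 0, 0, 0]}'|head -2
python3 -m creep '{"tx":[0, 0, 0, 0, 0], "ty":[-30, -70, -110, -130, -135], "tz":[0, 0, 0, 0, 0], "wx":[0, 0, 0, 0, 0], "wy":[0, 0, 0, 0, 0], "wz":[0, 0, 0, 0, 0]}'|head -2
python3 - <<'E'
from h import *
for n in("top","side"):
    p,d=manip.camera(n); cv2.imwrite(f"pics/{n}3.png",p[:,:,::-1]); np.save(f"{n}3.npy",d)
E
python3 to.py 580 -330 200
```

```text
clock: 25.85
eef_pos: [490.4, 321.4, 62.0]
eef_rot: [-3.14, -0.001, 2.92]
wrist_force: [-0.3, 0.0, -0.6]
clock: 26.35
eef_pos: [490.7, 322.3, 58.6]
eef_rot: [3.141, 0.0, 2.921]
wrist_force: [-0.5, -0.2, -1.0]
clock: 26.85
eef_pos: [490.7, 322.2, 58.5]
eef_rot: [3.142, 0.0, 2.921]
wrist_force: [0.8, -0.6, 0.2]
finger_gap: 69.9
finger_force: 0.0
clock: 27.35
eef_pos: [491.7, 322.8, 212.3]
clock: 27.85
eef_pos: [460.8, 189.0, 207.1]
t 27.95 pos [461.2 190.4 206.9] rot [3.141 0.    2.92 ] gap 70.1 ff 0.0 F [-0.6  0.5  0. ]
shift [-230.3 -481.6    6.8] J [ 0.32  0.18  1.66  0.    1.3  -1.03]
```

View pics/top3.png

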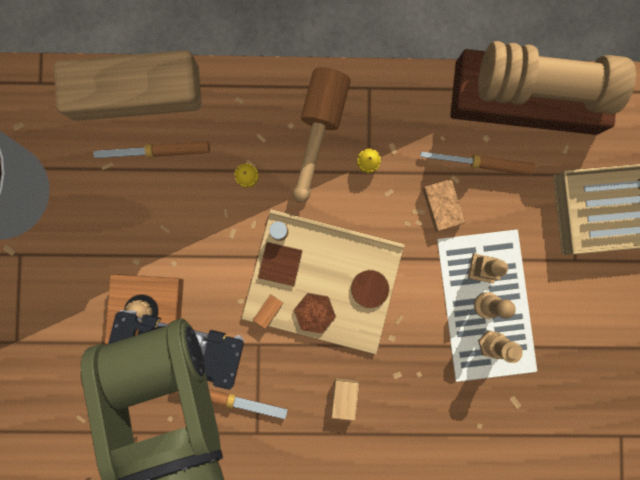

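The bud stands on the disc at (139,311), all three pads are empty, and the finials are still up on the newsprint at about x 490–500.

Run:
```python
from h import *
def hull(m,box):
    k=np.zeros((480,640),np.uint8);x0,y0,x1,y1=box;k[y0:y1,x0:x1]=m[y0:y1,x0:x1]*255
    return cv2.convexHull(max(cv2.findContours(k,0,1)[0],key=cv2.contourArea))[:,0]
def rep(nm,n,h,z):
    P=ray(n,h,z)[:,:2].astype(np.float32); r=cv2.minAreaRect(P); c=cv2.minEnclosingCircle(P)
    print(nm,n,"rect",np.round(r[0],1),np.round(r[1],1),round(r[2],1),"circ",np.round(c[0],1),round(c[1],1))
ht=cv2.cvtColor(cv2.imread("pics/top3.png"),cv2.COLOR_BGR2HSV)
dk=(ht[...,0]<14)&(ht[...,1]>115)&(ht[...,2]<135)
for nm,bt in(("square",(258,243,304,289)),("round",(347,267,394,314)),("hex",(292,290,340,338))): rep(nm,"top",hull(dk,bt),22)
w=cloud("top",np.load("top3.npy"));s=cloud("side",np.load("side3.npy"))
rep("ball","top",hull(w[...,2]>106,(475,285,525,325)),115)
rep("spire","top",hull(w[...,2]>108,(465,250,515,284)),112)
rep("ring","top",hull(w[...,2]>106,(475,327,530,370)),117)
rep("bud","top",hull(w[...,2]>55,(120,292,160,315)),76)
g=w[290:330,115:170]; q=g[g[...,2]>60]; print("bud pts",q[:,:2].min(0),q[:,:2].max(0),q[:,2].max())
rep("ball","side",hull(s[...,2]>106,(285,370,320,410)),115)
rep("spire","side",hull(s[...,2]>108,(330,360,360,395)),112)
rep("ring","side",hull(s[...,2]>106,(240,385,275,425)),115)
j=(ht[...,1]<70);rep("jar","top",hull(j,(262,215,296,243)),57)
```

```text
square top rect [582.3  66.6] [70.4 69.6] 77.6 circ [581.9  66.7] 48.3
round top rect [ 535.5 -107. ] [69.1 71.3] 0.5 circ [ 536.1 -107.2] 35.9
hex top rect [488.6  -0.9] [77.6 70.3] 81.1 circ [488.6  -0.7] 39.4
ball top rect [ 507.2 -338.3] [31.6 33.9] 0.5 circ [ 506.6 -338.5] 17.8
spire top rect [ 579.4 -330.1] [28.4 28.6] 0.6 circ [ 578.8 -329.5] 15.0
ring top rect [ 431.5 -347.6] [37.  36.6] 89.6 circ [ 431.5 -348.1] 19.5
bud top rect [500.6 323.8] [25.3 56.2] 0.5 circ [492.9 323.7] 28.5
bud pts [485.20752774 156.5750147 ] [513.63216095 340.54923807] 500.2155209824699
ball side rect [ 504.8 -339.4] [38.  33.2] 76.1 circ [ 504.7 -338.9] 19.6
spire side rect [ 576.5 -332.4] [30.2 28.2] 33.6 circ [ 576.2 -332.9] 15.7
ring side rect [ 429.4 -349.7] [37.1 39.6] 15.0 circ [ 430.2 -349.5] 20.3
jar top rect [644.9  69.3] [33.8 31.8] 0.7 circ [644.9  68.7] 17.4
```

```bash
python3 -m creep '{"tx":[-18, -38, -58, -78, -98], "ty":[-38, -80, -122, -164, -206], "tz":[0, 0, 0, 0, 0], "wx":[0, 0, 0, 0, 0], "wy":[0, 0, 0, 0, 0], "wz":[0, 0, 0, 0, 0]}' 66|head -2
python3 -m creep '{"tx":[-20, -40, -60, -80, -100], "ty":[-42, -84, -126, -168, -210], "tz":[0, 0, 0, 0, 0], "wx":[0, 0, 0, 0, 0], "wy":[0, 0, 0, 0, 0], "wz":[0, 0, 0, 0, 0]}'|head -2
python3 -m creep '{"tx":[-20, -32, -32, -32], "ty":[-40, -65, -65, -65], "tz":[0, 0, 0, 0], "wx":[0, 0, 0, 0], "wy":[0, 0, 0, 0], "wz":[0, 0, 0, 0]}'|head -2
python3 to.py 579.5 -330 70
```

```text
clock: 28.45
eef_pos: [512.4, -32.8, 206.5]
clock: 28.95
eef_pos: [564.3, -259.7, 206.1]
clock: 29.35
eef_pos: [580.8, -328.5, 205.5]
t 29.35 pos [ 580.8 -328.5  205.5] rot [ 3.141e+00 -1.000e-03  2.921e+00] gap 66.0 ff 0.0 F [-0.2  0.2  0.1]
shift [  0.8  -1.9 135.5] J [-0.57  0.57  1.14  0.    1.43 -1.92]
```

```bash
python3 -m creep '{"tx":[0.8, 0.8, 0.8, 0.8, 0.8], "ty":[-1.9, -1.9, -1.9, -1.9, -1.9], "tz":[25, 65, 105, 130, 135.5], "wx":[0, 0, 0, 0, 0], "wy":[0, 0, 0, 0, 0], "wz":[0, 0, 0, 0, 0]}' | head -4
python3 -m creep '{"tx":[0, 0, 0, 0, 0], "ty":[0, 0, 0, 0, 0], "tz":[0, 0, 0, 0, 0], "wx":[0, 0, 0, 0, 0], "wy":[0, 0, 0, 0, 0], "wz":[0, 0, 0, 0, 0]}' 20 25 | tail -2
python3 -m creep '{"tx":[0, 0, 0, 0], "ty":[0, 0, 0, 0], "tz":[0, 0, 0, 0], "wx":[0, 0, 0, 0], "wy":[0, 0, 0, 0], "wz":[0, 0, 0, 0]}' | tail -5
python3 -m creep '{"tx":[0, 0, 0, 0, 0], "ty":[0, 0, 0, 0, 0], "tz":[-12, -32, -60, -90, -105], "wx":[0, 0, 0, 0, 0], "wy":[0, 0, 0, 0, 0], "wz":[0, 0, 0, 0, 0]}' |head -2
python3 to.py 582 66 175
```

```text
clock: 29.85
eef_pos: [578.4, -328.4, 67.9]
eef_rot: [3.14, -0.005, 2.922]
wrist_force: [0.4, 0.1, 0.7]
finger_gap: 29.9
finger_force: 24.8
eef_pos: [579.2, -331.0, 71.6]
eef_rot: [-3.141, 0.001, 2.921]
wrist_force: [-0.7, 0.8, 6.0]
finger_gap: 29.7
finger_force: 25.0
clock: 31.25
eef_pos: [579.5, -331.2, 179.2]
t 31.25 pos [ 579.5 -331.2  179.2] rot [-3.140e+00  3.000e-03  2.921e+00] gap 29.7 ff 25.0 F [0.1 0.3 0.1]
shift [ 84.6 388.1   3.5] J [-0.57  0.58  1.18 -0.    1.38 -1.92]
```

```bash
python3 -m creep '{"tx":[2, 7, 14, 22, 30], "ty":[10, 32, 65, 100, 136], "tz":[0, 0, 0, 0, 0], "wx":[0, 0, 0, 0, 0], "wy":[0, 0, 0, 0, 0], "wz":[0, 0, 0, 0, 0]}' | head -2
python3 -m creep '{"tx":[8, 16, 24, 32, 40], "ty":[37, 74, 111, 148, 182], "tz":[0, 0, 0, 0, 0], "wx":[0, 0, 0, 0, 0], "wy":[0, 0, 0, 0, 0], "wz":[0, 0, 0, 0, 0]}' | head -2
python3 -m creep '{"tx":[7, 12, 14, 14, 14], "ty":[32, 57, 69, 69, 69], "tz":[0, 0, 0, 0, 0], "wx":[0, 0, 0, 0, 0], "wy":[0, 0, 0, 0, 0], "wz":[0, 0, 0, 0, 0]}' | head -2
python3 to.py 582 66 91
```

```text
clock: 31.75
eef_pos: [578.6, -189.5, 174.0]
clock: 32.25
eef_pos: [579.2, -2.9, 174.2]
clock: 32.75
eef_pos: [581.5, 64.5, 175.3]
t 32.75 pos [581.5  64.5 175.3] rot [-3.141e+00 -1.000e-03  2.921e+00] gap 29.5 ff 25.0 F [ 0.4 -0.5 -1.6]
shift [-0.2  1.6 84.3] J [ 0.05  0.4   1.45 -0.    1.29 -1.3 ]
```

```bash
python3 -m creep '{"tx":[0, 0, 0, 0, 0], "ty":[1, 1, 1, 1, 1], "tz":[15, 42, 66, 78, 80], "wx":[0, 0, 0, 0, 0], "wy":[0, 0, 0, 0, 0], "wz":[0, 0, 0, 0, 0]}' | head -4
python3 -m creep '{"tx":[0, 0, 0, 0, 0], "ty":[0, 0, 0, 0, 0], "tz":[1, 2.5, 3.5, 4, 4], "wx":[0, 0, 0, 0, 0], "wy":[0, 0, 0, 0, 0], "wz":[0, 0, 0, 0, 0]}' | head -4
python3 to.py 582 66 90
```

```text
clock: 33.25
eef_pos: [581.5, 65.2, 94.7]
eef_rot: [-3.141, -0.002, 2.92]
wrist_force: [-0.3, 0.2, -1.1]
clock: 33.75
eef_pos: [582.1, 66.2, 92.2]
eef_rot: [3.142, 0.0, 2.921]
wrist_force: [0.3, -0.6, -0.9]
t 33.75 pos [582.1  66.2  92.2] rot [3.142 0.    2.921] gap 29.8 ff 25.0 F [ 0.3 -0.6 -0.9]
shift [ 0.1 -0.2  2.2] J [ 0.05  0.49  1.53 -0.    1.12 -1.3 ]
```

Not yet touching; I'll lower a little more until the force shows contact, then release.

```bash
python3 -m creep '{"tx":[0, 0, 0], "ty":[0, 0, 0], "tz":[0.7, 1.4, 1.4], "wx":[0, 0, 0], "wy":[0, 0, 0], "wz":[0, 0, 0]}' | sed -n 1,4p
python3 -m creep '{"tx":[0, 0, 0], "ty":[0, 0, 0], "tz":[0.3, 0.6, 0.6], "wx":[0, 0, 0], "wy":[0, 0, 0], "wz":[0, 0, 0]}' | sed -n 1,4p
python3 -m creep '{"tx":[0, 0, 0, 0, 0], "ty":[0, 0, 0, 0, 0], "tz":[0, 0, 0, 0, 0], "wx":[0, 0, 0, 0, 0], "wy":[0, 0, 0, 0, 0], "wz":[0, 0, 0, 0, 0]}' 66 
python3 -m creep '{"tx":[0, 0, 0, 0, 0], "ty":[0, 0, 0, 0, 0], "tz":[-15, -50, -90, -113, -115], "wx":[0, 0, 0, 0, 0], "wy":[0, 0, 0, 0, 0], "wz":[0, 0, 0, 0, 0]}'|head -2
python3 to.py 431.3 -348.8 70
```

```text
clock: 34.05
eef_pos: [582.4, 66.3, 91.5]
eef_rot: [3.141, 0.001, 2.921]
wrist_force: [-1.9, 0.7, 6.0]
clock: 34.35
eef_pos: [582.6, 66.4, 91.4]
eef_rot: [3.141, 0.002, 2.921]
wrist_force: [-2.3, 1.1, 11.7]
clock: 34.85
eef_pos: [582.0, 66.1, 89.8]
eef_rot: [-3.142, -0.0, 2.921]
wrist_force: [-0.0, -0.4, -0.8]
finger_gap: 64.4
finger_force: 0.0
clock: 35.35
eef_pos: [583.1, 66.2, 209.5]
t 35.35 pos [583.1  66.2 209.5] rot [3.14  0.006 2.921] gap 66.1 ff 0.0 F [-0.2  0.1 -0.3]
shift [  58.1 -438.4  138.4] J [ 0.05  0.38  1.41 -0.    1.35 -1.3 ]
```

```bash
python3 -m creep '{"tx":[4, 10, 16, 22, 28], "ty":[-32, -78, -124, -170, -215], "tz":[0, 0, 0, 0, 0], "wx":[0, 0, 0, 0, 0], "wy":[0, 0, 0, 0, 0], "wz":[0, 0, 0, 0, 0]}' |head -2
python3 -m creep '{"tx":[6, 12, 18, 24, 28], "ty":[-46, -92, -138, -184, -218], "tz":[0, 0, 0, 0, 0], "wx":[0, 0, 0, 0, 0], "wy":[0, 0, 0, 0, 0], "wz":[0, 0, 0, 0, 0]}' |head -2
python3 -m creep '{"tx":[2, 2, 2], "ty":[-5, -5, -5], "tz":[0, 0, 0], "wx":[0, 0, 0], "wy":[0, 0, 0], "wz":[0, 0, 0]}' |head -2
python3 to.py 431.2 -348.9 70
```

```text
clock: 35.85
eef_pos: [506.4, -139.0, 204.7]
clock: 36.35
eef_pos: [431.0, -346.2, 204.6]
clock: 36.65
eef_pos: [429.8, -347.6, 204.8]
t 36.65 pos [ 429.8 -347.6  204.8] rot [ 3.141 -0.     2.921] gap 65.7 ff 0.0 F [-0.7  0.9  1. ]
shift [ -1.7  -1.1 134.8] J [-0.75  0.31  1.51  0.    1.32 -2.1 ]
```

```bash
python3 -m creep '{"tx":[-1.7, -1.7, -1.7, -1.7, -1.7], "ty":[-1.1, -1.1, -1.1, -1.1, -1.1], "tz":[25, 65, 105, 130, 134.8], "wx":[0, 0, 0, 0, 0], "wy":[0, 0, 0, 0, 0], "wz":[0, 0, 0, 0, 0]}' | head -4
python3 -m creep '{"tx":[0, 0, 0, 0, 0], "ty":[0, 0, 0, 0, 0], "tz":[0, 0, 0, 0, 0], "wx":[0, 0, 0, 0, 0], "wy":[0, 0, 0, 0, 0], "wz":[0, 0, 0, 0, 0]}' 20 25 | tail -2
python3 -m creep '{"tx":[0, 0, 0, 0], "ty":[0, 0, 0, 0], "tz":[0, 0, 0, 0], "wx":[0, 0, 0, 0], "wy":[0, 0, 0, 0], "wz":[0, 0, 0, 0]}' | tail -5
python3 -m creep '{"tx":[0, 0, 0, 0, 0], "ty":[0, 0, 0, 0, 0], "tz":[-12, -32, -60, -85, -90], "wx":[0, 0, 0, 0, 0], "wy":[0, 0, 0, 0, 0], "wz":[0, 0, 0, 0, 0]}' |head -2
python3 to.py 488.5 -1.3 160
```

```text
clock: 37.15
eef_pos: [430.5, -347.7, 67.5]
eef_rot: [3.139, -0.004, 2.923]
wrist_force: [0.2, -0.4, 1.8]
finger_gap: 37.6
finger_force: 25.0
eef_pos: [431.4, -350.2, 71.2]
eef_rot: [-3.141, 0.002, 2.921]
wrist_force: [0.0, 1.3, 7.1]
finger_gap: 37.2
finger_force: 25.0
clock: 38.55
eef_pos: [431.6, -350.7, 163.5]
t 38.55 pos [ 431.6 -350.7  163.5] rot [-3.139  0.004  2.921] gap 37.4 ff 25.0 F [ 0.4  0.6 -1.9]
shift [ 21.1 353.4   2.6] J [-0.75  0.35  1.56 -0.    1.23 -2.1 ]
```

```bash
python3 -m creep '{"tx":[1, 2, 4, 6, 8], "ty":[10, 32, 65, 100, 135], "tz":[0, 0, 0, 0, 0], "wx":[0, 0, 0, 0, 0], "wy":[0, 0, 0, 0, 0], "wz":[0, 0, 0, 0, 0]}' | head -2
python3 -m creep '{"tx":[2, 4, 6, 8, 10], "ty":[35, 70, 105, 140, 170], "tz":[0, 0, 0, 0, 0], "wx":[0, 0, 0, 0, 0], "wy":[0, 0, 0, 0, 0], "wz":[0, 0, 0, 0, 0]}' | head -2
python3 -m creep '{"tx":[1, 2, 2, 2, 2], "ty":[23, 38, 48, 48, 48], "tz":[0, 0, 0, 0, 0], "wx":[0, 0, 0, 0, 0], "wy":[0, 0, 0, 0, 0], "wz":[0, 0, 0, 0, 0]}' | head -2
python3 to.py 488.5 -1.3 91
```

```text
clock: 39.05
eef_pos: [451.9, -214.4, 158.5]
clock: 39.55
eef_pos: [479.2, -46.1, 158.6]
clock: 40.05
eef_pos: [488.4, -1.4, 159.6]
t 40.05 pos [488.4  -1.4 159.6] rot [-3.141e+00 -1.000e-03  2.921e+00] gap 37.3 ff 25.0 F [-0.4  0.3 -1.7]
shift [-0.2  0.1 68.6] J [-0.08  0.21  1.75 -0.    1.19 -1.43]
```

```bash
python3 -m creep '{"tx":[0, 0, 0, 0, 0], "ty":[0, 0, 0, 0, 0], "tz":[15, 38, 56, 65, 66], "wx":[0, 0, 0, 0, 0], "wy":[0, 0, 0, 0, 0], "wz":[0, 0, 0, 0, 0]}' | head -4
python3 -m creep '{"tx":[0, 0, 0, 0], "ty":[0, 0, 0, 0], "tz":[0.7, 1.4, 1.4, 1.4], "wx":[0, 0, 0, 0], "wy":[0, 0, 0, 0], "wz":[0, 0, 0, 0]}' | head -4
python3 -m creep '{"tx":[0, 0, 0], "ty":[0, 0, 0], "tz":[0.7, 1, 1], "wx":[0, 0, 0], "wy":[0, 0, 0], "wz":[0, 0, 0]}' | head -4
```

```text
clock: 40.55
eef_pos: [488.2, -1.7, 93.3]
eef_rot: [-3.141, -0.002, 2.92]
wrist_force: [0.1, -0.6, -0.0]
clock: 40.95
eef_pos: [488.9, -1.2, 93.2]
eef_rot: [3.141, 0.001, 2.921]
wrist_force: [0.2, 1.1, -1.4]
clock: 41.25
eef_pos: [488.7, -1.2, 91.7]
eef_rot: [-3.142, -0.0, 2.921]
wrist_force: [-0.1, 0.5, -1.3]
```

```bash
python3 -m creep '{"tx":[0, 0, 0], "ty":[0, 0, 0], "tz":[0.5, 1, 1], "wx":[0, 0, 0], "wy":[0, 0, 0], "wz":[0, 0, 0]}' | head -4
python3 -m creep '{"tx":[0, 0, 0, 0, 0], "ty":[0, 0, 0, 0, 0], "tz":[0, 0, 0, 0, 0], "wx":[0, 0, 0, 0, 0], "wy":[0, 0, 0, 0, 0], "wz":[0, 0, 0, 0, 0]}' 66 
python3 -m creep '{"tx":[0, 0, 0, 0, 0], "ty":[0, 0, 0, 0, 0], "tz":[-15, -50, -90, -113, -115], "wx":[0, 0, 0, 0, 0], "wy":[0, 0, 0, 0, 0], "wz":[0, 0, 0, 0, 0]}'|head -2
python3 -m creep '{"tx":[0], "ty":[0], "tz":[0], "wx":[0], "wy":[0], "wz":[0]}' |head -2
python3 to.py 506.2 -339 70
```

```text
clock: 41.55
eef_pos: [489.2, -1.1, 91.2]
eef_rot: [3.141, 0.001, 2.921]
wrist_force: [0.2, 1.1, 5.8]
clock: 42.05
eef_pos: [488.6, -1.2, 90.7]
eef_rot: [-3.142, -0.0, 2.921]
wrist_force: [0.6, 0.3, -0.3]
finger_gap: 65.8
finger_force: 0.0
clock: 42.55
eef_pos: [489.8, -1.2, 208.6]
clock: 42.65
eef_pos: [488.6, -1.2, 205.5]
t 42.65 pos [488.6  -1.2 205.5] rot [3.142 0.    2.921] gap 66.3 ff 0.0 F [-0.5  0.4  0.3]
shift [ -91.1 -325.8  135.5] J [-0.08  0.16  1.69 -0.    1.29 -1.43]
```

```bash
python3 -m creep '{"tx":[-8, -20, -33, -45, -58], "ty":[-30, -74, -119, -164, -209], "tz":[0, 0, 0, 0, 0], "wx":[0, 0, 0, 0, 0], "wy":[0, 0, 0, 0, 0], "wz":[0, 0, 0, 0, 0]}' | head -2
python3 -m creep '{"tx":[-12, -24, -33, -33, -33], "ty":[-44, -86, -117, -117, -117], "tz":[0, 0, 0, 0, 0], "wx":[0, 0, 0, 0, 0], "wy":[0, 0, 0, 0, 0], "wz":[0, 0, 0, 0, 0]}' | head -2
python3 -m creep '{"tx":[0, 0, 0, 0, 0], "ty":[0, 0, 0, 0, 0], "tz":[25, 65, 105, 130, 135], "wx":[0, 0, 0, 0, 0], "wy":[0, 0, 0, 0, 0], "wz":[0, 0, 0, 0, 0]}' | head -4
python3 -m creep '{"tx":[0, 0, 0, 0, 0], "ty":[0, 0, 0, 0, 0], "tz":[0, 0, 0, 0, 0], "wx":[0, 0, 0, 0, 0], "wy":[0, 0, 0, 0, 0], "wz":[0, 0, 0, 0, 0]}' 20 25 | tail -2
python3 -m creep '{"tx":[0, 0, 0, 0], "ty":[0, 0, 0, 0], "tz":[0, 0, 0, 0], "wx":[0, 0, 0, 0], "wy":[0, 0, 0, 0], "wz":[0, 0, 0, 0]}' | tail -5
python3 -m creep '{"tx":[0, 0, 0, 0, 0], "ty":[0, 0, 0, 0, 0], "tz":[-12, -32, -60, -85, -90], "wx":[0, 0, 0, 0, 0], "wy":[0, 0, 0, 0, 0], "wz":[0, 0, 0, 0, 0]}' |head -2
python3 to.py 535.8 -107.2 160
```

```text
clock: 43.15
eef_pos: [498.8, -219.4, 203.9]
clock: 43.65
eef_pos: [505.6, -339.0, 203.7]
clock: 44.15
eef_pos: [504.9, -336.8, 67.3]
eef_rot: [3.139, -0.005, 2.922]
wrist_force: [0.2, 0.2, 0.1]
finger_gap: 32.7
finger_force: 25.0
eef_pos: [506.5, -339.4, 71.6]
eef_rot: [-3.141, 0.001, 2.921]
wrist_force: [0.1, 0.8, 5.7]
finger_gap: 32.8
finger_force: 25.0
clock: 45.55
eef_pos: [506.9, -339.8, 164.2]
t 45.55 pos [ 506.9 -339.8  164.2] rot [-3.14   0.004  2.921] gap 32.3 ff 25.0 F [ 0.8 -0.1 -1.5]
shift [ 22.8 233.3   3.7] J [-0.65  0.46  1.39 -0.    1.28 -2.  ]
```

```bash
python3 -m creep '{"tx":[1, 3, 6, 10, 13], "ty":[10, 32, 65, 100, 135], "tz":[0, 0, 0, 0, 0], "wx":[0, 0, 0, 0, 0], "wy":[0, 0, 0, 0, 0], "wz":[0, 0, 0, 0, 0]}' | head -2
python3 -m creep '{"tx":[3, 6, 8, 9, 9], "ty":[33, 63, 85, 97, 98], "tz":[0, 0, 0, 0, 0], "wx":[0, 0, 0, 0, 0], "wy":[0, 0, 0, 0, 0], "wz":[0, 0, 0, 0, 0]}' | head -2
python3 -m creep '{"tx":[0, 0, 0, 0, 0], "ty":[0, 0, 0, 0, 0], "tz":[12, 30, 50, 60, 60], "wx":[0, 0, 0, 0, 0], "wy":[0, 0, 0, 0, 0], "wz":[0, 0, 0, 0, 0]}' | head -4
python3 to.py 535.8 -107.2 91
```

```text
clock: 46.05
eef_pos: [522.2, -202.4, 158.9]
clock: 46.55
eef_pos: [535.3, -105.7, 159.8]
clock: 47.05
eef_pos: [534.7, -107.6, 98.9]
eef_rot: [3.142, -0.003, 2.92]
wrist_force: [0.7, 0.3, -0.8]
t 47.05 pos [ 534.7 -107.6   98.9] rot [ 3.142e+00 -3.000e-03  2.920e+00] gap 32.8 ff 25.0 F [ 0.7  0.3 -0.8]
shift [-1.   0.6  7.9] J [-0.27  0.4   1.65 -0.    1.1  -1.61]
```

```bash
python3 -m creep '{"tx":[0, 0, 0, 0, 0], "ty":[0, 0, 0, 0, 0], "tz":[2, 5, 6.5, 7, 7], "wx":[0, 0, 0, 0, 0], "wy":[0, 0, 0, 0, 0], "wz":[0, 0, 0, 0, 0]}' | head -4
python3 -m creep '{"tx":[0, 0, 0], "ty":[0, 0, 0], "tz":[0.5, 1, 1], "wx":[0, 0, 0], "wy":[0, 0, 0], "wz":[0, 0, 0]}' | head -4
python3 to.py 535.8 -107.2 91
```

```text
clock: 47.55
eef_pos: [535.7, -107.0, 93.9]
eef_rot: [-3.142, 0.0, 2.921]
wrist_force: [-0.7, -0.1, -0.5]
clock: 47.85
eef_pos: [535.7, -107.0, 92.7]
eef_rot: [-3.142, -0.0, 2.921]
wrist_force: [-0.8, -0.9, -0.1]
t 47.85 pos [ 535.7 -107.    92.7] rot [-3.142 -0.     2.921] gap 32.8 ff 25.0 F [-0.8 -0.9 -0.1]
shift [-0.2 -0.2  1.7] J [-0.26  0.41  1.65 -0.    1.08 -1.61]
```

```bash
python3 -m creep '{"tx":[0, 0, 0], "ty":[0, 0, 0], "tz":[0.6, 1.2, 1.2], "wx":[0, 0, 0], "wy":[0, 0, 0], "wz":[0, 0, 0]}' | head -4
python3 -m creep '{"tx":[0, 0, 0], "ty":[0, 0, 0], "tz":[0.3, 0.6, 0.6], "wx":[0, 0, 0], "wy":[0, 0, 0], "wz":[0, 0, 0]}' | head -4
python3 -m creep '{"tx":[0, 0, 0, 0, 0], "ty":[0, 0, 0, 0, 0], "tz":[0, 0, 0, 0, 0], "wx":[0, 0, 0, 0, 0], "wy":[0, 0, 0, 0, 0], "wz":[0, 0, 0, 0, 0]}' 66 
python3 -m creep '{"tx":[0, 0, 0, 0, 0], "ty":[0, 0, 0, 0, 0], "tz":[-15, -50, -90, -130, -150], "wx":[0, 0, 0, 0, 0], "wy":[0, 0, 0, 0, 0], "wz":[0, 0, 0, 0, 0]}'|head -2
python3 -m creep '{"tx":[15, 40, 65, 90, 100], "ty":[-25, -60, -95, -130, -150], "tz":[0, 0, 0, 0, 0], "wx":[0, 0, 0, 0, 0], "wy":[0, 0, 0, 0, 0], "wz":[0, 0, 0, 0, 0]}' |head -2
python3 -m creep '{"tx":[0, 0, 0, 0], "ty":[-25, -60, -75, -75], "tz":[0, 0, 0, 0], "wx":[0, 0, 0, 0], "wy":[0, 0, 0, 0], "wz":[0, 0, 0, 0]}' |head -2
python3 - <<'E'
from h import *
def hull(m,box):
    k=np.zeros((480,640),np.uint8);x0,y0,x1,y1=box;k[y0:y1,x0:x1]=m[y0:y1,x0:x1]*255
    return cv2.convexHull(max(cv2.findContours(k,0,1)[0],key=cv2.contourArea))[:,0]
def rep(nm,n,h,z):
    P=ray(n,h,z)[:,:2].astype(np.float32); c=cv2.minEnclosingCircle(P)
    print(nm,n,"circ",np.round(c[0],1),round(c[1],1))
for n in("top","side"):
    p,d=manip.camera(n); cv2.imwrite(f"pics/{n}4.png",p[:,:,::-1])
    if n=="top":
        w=cloud(n,d)
        rep("ball",n,hull(w[...,2]>126,(345,262,395,315)),135);rep("spire",n,hull(w[...,2]>128,(255,240,305,290)),132);rep("ring",n,hull(w[...,2]>126,(290,288,340,340)),138)
        rep("bud",n,hull(w[...,2]>66,(115,285,170,340)),76)
E
```

```text
clock: 48.15
eef_pos: [535.8, -107.0, 91.7]
eef_rot: [3.142, 0.0, 2.921]
wrist_force: [-0.4, 0.4, 0.2]
clock: 48.45
eef_pos: [536.1, -107.0, 91.6]
eef_rot: [3.142, 0.001, 2.921]
wrist_force: [-1.1, 2.1, 6.1]
clock: 48.95
eef_pos: [535.6, -107.0, 90.8]
eef_rot: [3.142, -0.0, 2.921]
wrist_force: [-0.1, -0.3, 0.0]
finger_gap: 65.4
finger_force: 0.0
clock: 49.45
eef_pos: [536.3, -107.2, 244.6]
clock: 49.95
eef_pos: [403.2, -232.8, 241.2]
clock: 50.35
eef_pos: [388.4, -305.7, 240.6]
ball top circ [ 536.3 -106.5] 16.8
spire top circ [582.3  65.3] 14.6
ring top circ [489.   -0.5] 18.7
bud top circ [490.7 319.2] 24.2
```

View pics/side4.png

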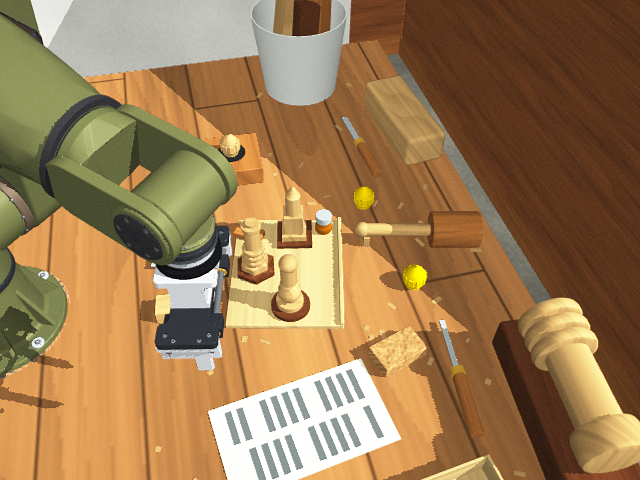

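View pics/top4.png

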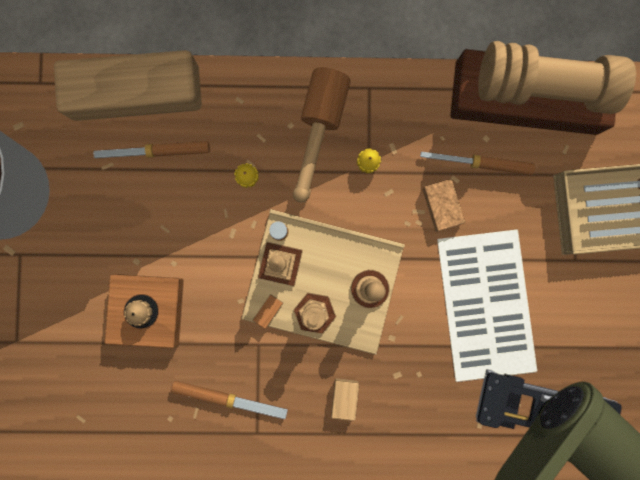

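Everything is in place. The finials stand on their matching pads at top pixels (281,264), (370,289) and (314,314), the bud is on the disc at (139,311), the jar is undisturbed at (278,230), and the gripper is clear.

```bash
python3 -c "
from cell import manip
print(manip.sign_off())"
```

```text
the job is handed in; nothing more can be done
None
```

The job is handed in: the last pictures show the bud upright on the rubber disc, each finial back upright on its matching base plate within about 2 mm of centre, and the wax jar where it started, though sign-off returned no verdict.

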